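# Draw a plug gauge halfway for inspection

### The job

Fold the hinged aluminium cover of the wooden gauge block up until it stands straight upright, and leave it standing there. Then take the plug gauge with the thick cylindrical head and draw it gently straight up until its shank is halfway out of its bore (30 mm up of the 60 mm it is in), never all the way out, and finish while still gripping it there, so that its shank can be inspected. Leave the other two gauges seated and the other things on the bench where they are.

Things in the scene. Friction and masses are not known exactly. Their poses are not given: they have to be found in the camera images.
- block: dark hardwood gauge block fixed to the bench, 75 mm high; origin on the bench, z up. In its frame (mm) it spans x -85..85, y -65..85, with a back board (y 85..97) rising to 122 that carries the cover. Three upright blind bores, 13 wide, 60 deep (floor at z 15), lie in a row at x -48, 0, 48, y -12; each holds one gauge, in any order
- flap (a joint): angle of the cover about its hinge, rad: 0 = level above the gauges, 1.571 = straight upright, stop at 2.2. The hinge is stiff (about 0.32 N m of friction) and the cover stays at any angle it is left at; it starts only a little open
- flap_hinge (a point): centre of the cover's hinge line, which runs along the block's x axis, at (0, 80, 135) mm in the block's frame
- flap_bar (a point): middle of the cover's steel handle bar: round, 10 mm thick, 90 mm long, parallel to the hinge, 155 mm from it in the cover's plane, on 10 mm side arms at its ends. The cover, 150 mm wide, 3 mm thick (7 at the edge), ends 116 mm from the hinge, so a 34 mm gap lies between it and the bar. At angle a the bar is at y = 80 - 155 cos a, z = 135 + 155 sin a mm in the block's frame
- gauge_thick: the gauge to draw: upright steel, 100 mm long, about 0.11 to 0.22 kg; origin at the centre of its foot, z up the shank. Shank 12 mm in diameter, from 72 to 100 mm a thick cylindrical head 24 mm in diameter. Seated, its foot is on the bore floor, 15 mm above the bench, its head 87 to 115 mm above the bench. 1 mm of play in the bore; drops back if let go
- gauge_head (a point): centre of the thick head of that gauge, 86 mm above its foot
- gauge_ball: another steel gauge, to be left seated: 12 mm shank that ends in a 17 mm ball, 93.5 mm long; origin at its foot
- gauge_slim: another steel gauge, to be left seated: plain 12 mm rod 92 mm long with a small 16 mm collar 66 mm above its foot; origin at its foot
- loupe: black eye loupe, 32 mm wide, 30 mm high, standing beside the block's -x side; origin at its underside
- movement: watch movement on a round black holder, 52 mm wide, 22 mm high, beside the block's +x side; origin at its underside
- oil_jar: small amber glass jar, 36 mm wide, 40 mm high, beside the block's +x side; origin at its underside
- screwdriver: black-handled screwdriver, 150 mm long, lying to the left; origin at its underside
- blower: dark rubber dust blower, pear-shaped, 60 mm wide, 85 mm high, to the right; origin at its underside
- parts_cup: small white ceramic bowl, 60 mm wide, 30 mm high, to the right; origin at its underside

How it is judged:
By the outcome, as a careful person would: the job done as asked, in the order asked, and still so for the second after the job is handed in, while the arm keeps its last pose, push and grip.
It also fails if it takes over 42 s, if anything falls off the work surface, if the arm or the gripper's body presses on something with over 40 N, if the wrist force passes 120 N, or if a joint passes its speed limit or range.

### The arm

A 6-joint arm with a two-finger parallel gripper is mounted at the origin on the work surface. World frame = base frame: x ahead of the robot, y to its left, z up, the work surface at z = 0. Lengths are in m, angles in rad, forces in N, time in s.
With the tool pointing down it reaches from about 0.275 to 0.75 m from the base axis. Payload 10.2 kg.
Tool frame: the origin (TCP) lies between the finger pads; the fingertips stand 11 mm ahead of it and the grasp point (between the pads) lies 8 mm behind it; z points along the fingers, y is the line along which they close (so a half turn about z gives the same grasp; the last joint's range is limited). The gripper opens to 85 mm and grips with 20 to 120 N. Pads are 22 mm wide; open, the fingers measure 114 mm over their backs; the gripper's body (76 mm by 85 mm) begins 54 mm behind the grasp point. The pads swing forward as they close: fully open they stand 13 mm farther back than shut.
Start: joints at [-1.529, 0.313, 1.498, -0, 1.331, -0.223], TCP at [0.137, -0.507, 0.205] pointing down, gripper open.
Joint ranges: [-2.94, 2.94], [-0.97, 2.17], [0.19, 2.56], [-1.23, 4.37], [0.02, 3.11], [-2.88, 2.88]. Speed limits (rad/s): [2.39, 2.39, 3.01, 3.14, 3.14, 3.14].

### API

Orientations are given as a rotation vector (axis times angle).
In Python, from station import telemetry, imaging, order gives the robot as it stands.
- The arm moves only by the tool servo_tool, never from a script. Its argument "moves" is a list of rows, each a list of 7 numbers: the closure, from -1 (fully open) to 1 (shut), then the shift along the tool's x, y, z in mm, then the turn, a rotation vector about the tool's x, y, z in degrees. In form: [[claw, x, y, z, ax, ay, az], ...]. A call has 1 to 10 rows; each row shifts and turns the commanded pose from where the row before left it, along the tool's axes as they then stand; what a row does not reach is not made up. A row lasts 1/10 s, in which the tool goes at most 50 mm and 8.59 degrees, less where a joint would pass 70% of its speed; a pose out of reach is approached as far as the arm can. A call with a gripper value outside its range is refused whole. The fingers move at their own pace and stop on an object; "squeeze" is the grip in N (left out, the last holds). Time passes only in rows, so rows that do not move let the fingers close. It gives the time, the measured TCP pose, the force, the opening and the grip force at its end, in the units of the state.
- telemetry.get_obs(): the state, without advancing time (a new reading comes with each control period).
- imaging.snapshot(name): name is "scene" or "top" or "wrist"; returns a dict with "color" (384x512x3 uint8, red, green, blue), "intrinsics" (3x3 intrinsics, pixels), "eye" and "rotation" of the camera in the world; the wrist camera has in their place "T_tool_cam" (4x4, takes a point from camera to tool coordinates, whose origin is the TCP and whose axes are the flange's). Camera axes: x right, y down, z forward; pixel columns grow to the right and rows downward; lengths in m; the calibration is good to about 2 mm. A picture is of the moment at which its call begins: read the wrist's pose just before it. There is no depth.
- order.hand_in(): hands the job in; it is judged then, once.
The state is a dict: "time": time; "joint_pos": joint angles; "qd": joint speeds; "joint_efforts": joint torques, N m; "tool_pos": TCP position; "tool_rot": TCP orientation; "ft_force": force on the tool from outside, world axes, zero at the start; "moment": the same for the moment, N m; "finger_gap": finger opening in m; "grasp_force": force on a finger pad.
Only numpy, scipy, OpenCV 4.12 (cv2) and the standard library are available. Lean on these libraries where they do the work, as an engineer would, in place of code of your own. Each camera call takes 0.05 s, during which the arm holds its last target. There are 200 camera calls.

## Working session

There is one attempt and no reset: what is moved stays moved. The work goes in short steps, Python scripts to look and compute and a tool call to move; the robot and the scene stay as the last step left them, time stands still between calls to the robot, and variables do not carry over. Pictures are saved under pics/ and viewed, at most 10 in all, crops included, and the job is handed in when it is done.

Besides the shell and the picture viewer there is one more tool, called after "Emit:" by a JSON object that holds its "name" and its "arguments". servo_tool: Moves the arm, as the interface text tells. Its arguments: {"type":"object","properties":{"moves":{"type":"array","items":{"type":"array","items":{"type":"number"}}},"squeeze":{"type":"number"}},"required":["moves"]}

```bash
mkdir -p pics; ls; python3 - <<'E'
from station import telemetry, imaging
import cv2,numpy as np
o=telemetry.get_obs();print(o['time'],o['tool_pos'],o['tool_rot'])
for n in ['scene','top']:
    s=imaging.snapshot(n);np.savez(''+n+'.npz',**s)
    cv2.imwrite(f'pics/{n}0.png',cv2.resize(s['color'][:,:,::-1],(768,576)))
    print(n,s['intrinsics'].tolist(),s['eye'],np.round(s['rotation'],4).tolist())
E
```

```text
pics
0.0 [ 0.13736236 -0.50641081  0.20431631] [-3.11282087e+00 -4.14524300e-01 -1.65242487e-04]
scene [[399.52320437718834, 0.0, 257.92509334354065], [0.0, 399.52320437718834, 191.97027049980986], [0.0, 0.0, 1.0]] [ 1.37811542 -0.12675592  0.6709178 ] [-1.7468, -1.5102, 0.7958]
top [[397.9959360246372, 0.0, 255.31479631560637], [0.0, 397.9959360246372, 189.4391794161423], [0.0, 0.0, 1.0]] [ 0.3674529  -0.03047798  1.10495376] [-2.2434, 1.9518, -0.2133]
```

View pics/scene0.png

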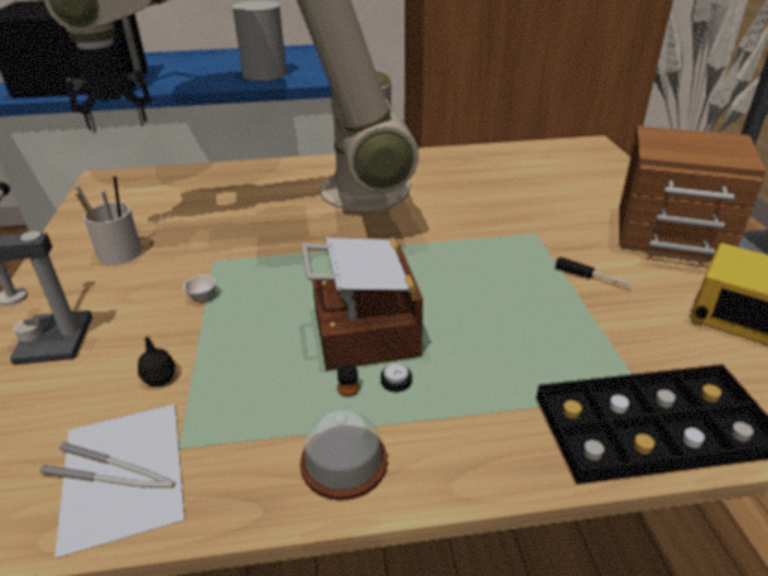

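View pics/top0.png

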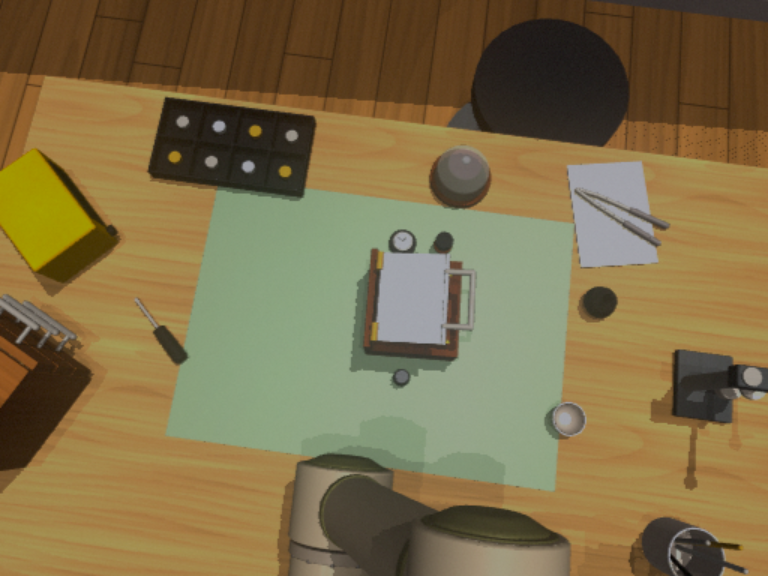

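The scene view shows the block with its cover a little open, bar on the -y side; the top view shows the hinge at left (x≈380), bar at (472,300) of 768, so block axes are nearly aligned with the world's. I'll zoom in on both.

```bash
cat > h.py <<'E'
import numpy as np,cv2
from scipy.spatial.transform import Rotation as R
def load(n): return dict(np.load(f'{n}.npz'))
def ray(s,uv):
    d=R.from_rotvec(s['rotation']).as_matrix()@np.linalg.solve(s['intrinsics'],[uv[0],uv[1],1]); return s['eye'],d/np.linalg.norm(d)
def plane(s,uv,z):
    e,d=ray(s,uv); return e+d*(z-e[2])/d[2]
def proj(s,p):
    c=R.from_rotvec(s['rotation']).as_matrix().T@(np.asarray(p)-s['eye']); q=s['intrinsics']@c; return q[:2]/q[2]
def tri(s1,u1,s2,u2):
    e1,d1=ray(s1,u1);e2,d2=ray(s2,u2)
    A=np.stack([d1,-d2],1);t=np.linalg.lstsq(A,e2-e1,rcond=None)[0]
    a=e1+d1*t[0];b=e2+d2*t[1];return (a+b)/2,np.linalg.norm(a-b)
E
python3 - <<'E'
from h import *
t=load('top')['color'][150:250,225:325];s=load('scene')['color'][150:250,190:290]
f=lambda i:cv2.resize(i[:,:,::-1],(400,400),interpolation=cv2.INTER_CUBIC)
cv2.imwrite('pics/z1.png',np.hstack([f(t),f(s)]))
E
```

```text
(no output)
```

View pics/z1.png

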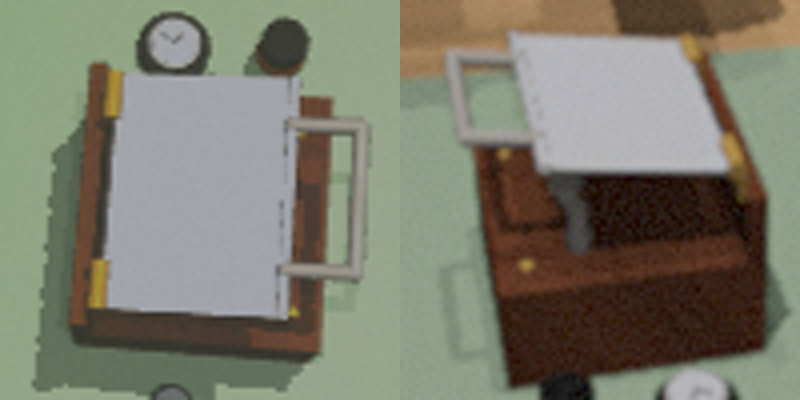

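```bash
python3 - <<'E'
from h import *
T=load('top');S=load('scene')
tc=lambda x,y:(225+x/4-.4,150+y/4-.4); sc=lambda x,y:(190+(x-400)/4-.4,150+y/4-.4)
print('bar+x',tri(T,tc(362,126),S,sc(466,136)));print('bar-x',tri(T,tc(354,270),S,sc(453,58)))
a,_=tri(T,tc(362,126),S,sc(466,136));b,_=tri(T,tc(354,270),S,sc(453,58));print(np.linalg.norm(a-b),np.degrees(np.arctan2(*(a-b)[1::-1])))
for n,p in dict(pp=(332,97),mp=(320,354)).items(): print('blk -y corner z75',n,plane(T,tc(*p),.075))
for n,p in dict(p=(97,64),m=(70,325)).items(): print('board z122',n,plane(T,tc(*p),.122))
print('blk scene +x-y',plane(S,sc(503,295),.075), 'board +x',plane(S,sc(766,200),.122))
# cover corners
print('cover',tri(T,tc(299,78),S,sc(545,170)),tri(T,tc(285,318),S,sc(512,34)))
E
```

```text
bar+x (array([ 0.6126707 , -0.14637984,  0.16088772]), np.float64(0.0008241183638978011))
bar-x (array([ 0.5240266 , -0.15134985,  0.16008852]), np.float64(0.0012048925110487755))
0.08878691842516263 3.2090486707128125
blk -y corner z75 pp [ 0.65202826 -0.13449546  0.075     ]
blk -y corner z75 mp [ 0.4807507  -0.14570848  0.075     ]
board z122 p [0.63985363 0.0217286  0.122     ]
board z122 m [0.47196949 0.01458503 0.122     ]
blk scene +x-y [ 0.653273   -0.13422336  0.075     ] board +x [0.64799876 0.02134035 0.122     ]
cover (array([ 0.6401139 , -0.10466704,  0.15170222]), np.float64(0.000944749669766313)) (array([ 0.49047956, -0.11395544,  0.15418632]), np.float64(0.0005182704531630466))
```

Consistent: block origin ≈ (0.563,-0.075), yaw ≈ 3.4°, bar mid (0.568,-0.149,0.160), cover angle ≈ 9.5° (170 mm edge and 90 mm bar lengths check out). Moving above the bar.

Emit:
{"name": "servo_tool", "arguments": {"moves": [[0.3,25.5,-11.6,-3,0,0,0],[0.3,25.5,-11.6,-3,0,0,0],[0.3,25.5,-11.6,-3,0,0,0],[0.3,25.5,-11.6,-3,0,0,0],[0.3,25.5,-11.6,-3,0,0,0],[0.3,25.5,-11.6,-3,0,0,0],[0.3,25.5,-11.6,-3,0,0,0],[0.3,25.5,-11.6,-3,0,0,0],[0.3,25.5,-11.6,-3,0,0,0],[0.3,25.5,-11.6,-3,0,0,0]]}}

```text
time: 1.1
tool_pos: [0.3538, -0.327, 0.2348]
tool_rot: [-3.114, -0.415, 0.0]
ft_force: [0.5, -0.3, 0.4]
finger_gap: 0.0294
grasp_force: 0.0
```

Emit:
{"name": "servo_tool", "arguments": {"moves": [[0.3,25.5,-11.6,-3,0,0,0],[0.3,25.5,-11.6,-3,0,0,0],[0.3,25.5,-11.6,-3,0,0,0],[0.3,25.5,-11.6,-3,0,0,0],[0.3,25.5,-11.6,-3,0,0,0],[0.3,25.5,-11.6,-3,0,0,0],[0.3,25.5,-11.6,-3,0,0,0],[0.3,25.5,-11.6,-3,0,0,0],[0.3,25.5,-11.6,-3,0,0,5.9],[0.3,25.5,-11.6,-3,0,0,5.9]]}}

```text
time: 2.1
tool_pos: [0.5713, -0.1506, 0.2647]
tool_rot: [-3.14, -0.086, 0.001]
ft_force: [0.3, -0.2, -0.1]
finger_gap: 0.0299
grasp_force: 0.0
```

```bash
cat >> h.py <<'E'
def goto(o,target,yaw=None):
    "tool-frame shift in mm to reach target TCP"
    M=R.from_rotvec(o['tool_rot']).as_matrix()
    print('t',o['time'],'pos',np.round(o['tool_pos'],4),'yawx',np.degrees(np.arctan2(M[1,0],M[0,0])).round(2),'z',M[:,2].round(3),'gap',o['finger_gap'],'f',np.round(o['ft_force'],1))
    print('shift mm',(1000*M.T@(np.array(target)-o['tool_pos'])).round(1))
def wrist(name):
    from station import telemetry,imaging
    o=telemetry.get_obs();s=imaging.snapshot('wrist')
    M=np.eye(4);M[:3,:3]=R.from_rotvec(o['tool_rot']).as_matrix();M[:3,3]=o['tool_pos'];C=M@s['T_tool_cam']
    d=dict(color=s['color'],intrinsics=s['intrinsics'],eye=C[:3,3],rotation=R.from_matrix(C[:3,:3]).as_rotvec())
    np.savez(f'{name}.npz',**d); return d
E
python3 - <<'E'
from h import *
from station import telemetry
o=telemetry.get_obs();goto(o,[.568,-.149,.152])
w=wrist('w1');cv2.imwrite('pics/w1.png',w['color'][:,:,::-1])
for p in [(.6127,-.1464,.1609),(.524,-.1513,.160)]: print(proj(w,p))
E
```

```text
t 2.1 pos [ 0.5713 -0.1506  0.2647] yawx 3.15 z [-0.001  0.    -1.   ] gap 0.02985957731216966 f [ 0.3 -0.2 -0.1]
shift mm [ -3.1  -1.7 112.7]
[249.65109295 136.801699  ]
[249.77454056 231.64102496]
```

View pics/w1.png

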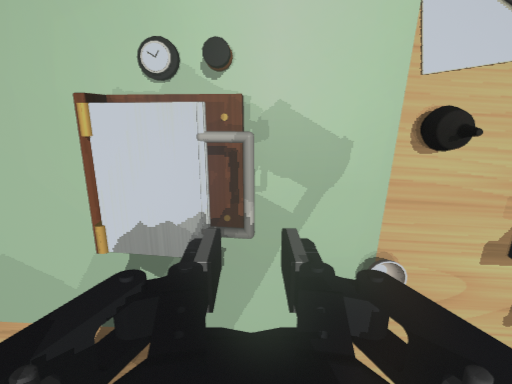

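The wrist view shows the bar centreline at u≈249.5, v 135–233, matching the projection (249.7). Descending on it and gripping.

Emit:
{"name": "servo_tool", "arguments": {"moves": [[0.3,-1.5,-0.8,20,0,0,0],[0.3,-1.5,-0.8,20,0,0,0],[0.3,0,0,20,0,0,0],[0.3,0,0,18,0,0,0],[0.3,0,0,15,0,0,0],[0.3,0,0,12,0,0,0],[0.3,0,0,8,0,0,0],[0.3,0,0,0,0,0,0]]}}

```text
time: 2.95
tool_pos: [0.5671, -0.15, 0.1509]
tool_rot: [-3.139, -0.092, 0.003]
ft_force: [-0.5, 0.0, -0.2]
finger_gap: 0.0299
grasp_force: 0.0
```

Emit:
{"name": "servo_tool", "arguments": {"moves": [[1,0,0,0,0,0,0],[1,0,0,0,0,0,0],[1,0,0,0,0,0,0],[1,0,0,0,0,0,0],[1,0,0,0,0,0,0]], "squeeze": 25}}

```text
time: 3.45
tool_pos: [0.5676, -0.1502, 0.1521]
tool_rot: [3.14, 0.092, 0.0]
ft_force: [-0.0, 0.5, -0.2]
finger_gap: 0.0
grasp_force: 0.0
```

```bash
python3 - <<'E'
from h import *
w=wrist('w2')
from station import imaging
s=imaging.snapshot('scene');np.savez('scene2.npz',**s)
for n,d in (('w',w),('s',s)):
  for p in [(.6127,-.1464,.1609),(.524,-.1513,.160),(.568,-.149,.160)]: print(n,proj(d,p))
a=cv2.resize(w['color'][:,:,::-1],(460,345));b=cv2.resize(s['color'][130:250,170:290][:,:,::-1],(340,345),interpolation=cv2.INTER_CUBIC)
cv2.imwrite('pics/w2.png',np.hstack([a,b]))
E
```

```text
w [249.99647567 148.64892575]
w [249.57069895 298.63941073]
w [250.00487293 229.17305857]
s [206.2730008  183.60864325]
s [203.1202014 164.1336531]
s [204.58624708 173.58891178]
```

View pics/w2.png

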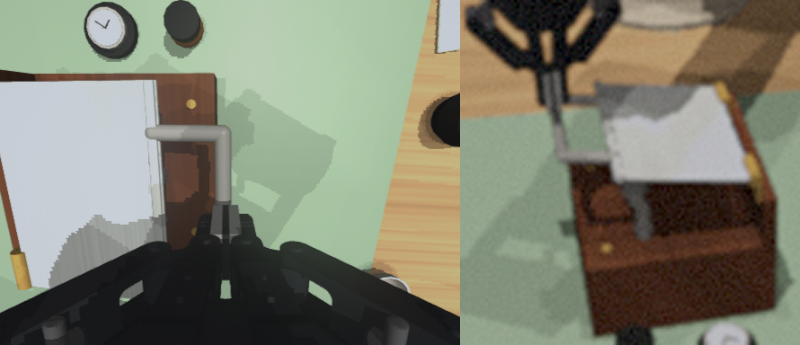

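```bash
python3 - <<'E'
from h import *
w=load('w2');s=load('scene2')
for z in (.141,.152,.16,.18): print(z,'w',proj(w,(.5676,-.1502,z)).round(1),'s',proj(s,(.5676,-.1502,z)).round(1))
print(w['eye'])
a=cv2.resize(w['color'][130:290,190:310][:,:,::-1],(450,600),interpolation=cv2.INTER_CUBIC);b=cv2.resize(s['color'][140:200,185:220][:,:,::-1],(350,600),interpolation=cv2.INTER_CUBIC)
cv2.imwrite('pics/w3.png',np.hstack([a,b]))
E
```

```text
0.141 w [252.  218.3] s [204.8 180.2]
0.152 w [252.1 224.8] s [204.4 176.4]
0.16 w [252.1 230. ] s [204.1 173.5]
0.18 w [252.3 245.2] s [203.3 166.4]
[ 0.63239838 -0.14577435  0.32097585]
```

View pics/w3.png

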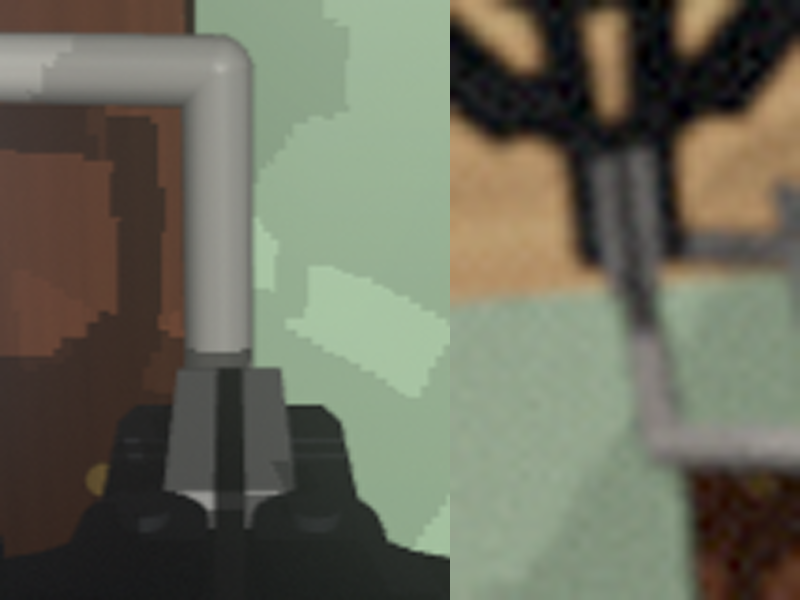

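The wrist and scene views both place the fingertips (wrist v≈228, scene row≈166) near z≈0.18. That is above the bar, about 39 mm farther back than the stated tip offset, and it agrees with the fingers closing on nothing. I'll reopen, go lower (the space there is free either way) and grip again.

Emit:
{"name": "servo_tool", "arguments": {"moves": [[0.3,0,0,0,0,0,0],[0.3,0,0,0,0,0,0],[0.3,0,0,0,0,0,0],[0.3,0,0,6,0,0,0],[0.3,0,0,8,0,0,0],[0.3,0,0,8,0,0,0],[0.3,0,0,6,0,0,0],[0.3,0,0,4,0,0,0],[0.3,0,0,0,0,0,0]]}}

```text
time: 4.45
tool_pos: [0.5673, -0.1501, 0.1192]
tool_rot: [-3.14, -0.092, 0.002]
ft_force: [-0.6, -0.2, 0.4]
finger_gap: 0.0298
grasp_force: 0.0
```

Emit:
{"name": "servo_tool", "arguments": {"moves": [[1,0,0,0,0,0,0],[1,0,0,0,0,0,0],[1,0,0,0,0,0,0],[1,0,0,0,0,0,0],[1,0,0,0,0,0,0]]}}

```text
time: 4.95
tool_pos: [0.5675, -0.1487, 0.1199]
tool_rot: [-3.138, -0.093, 0.0]
ft_force: [0.4, 7.0, -0.4]
finger_gap: 0.0087
grasp_force: 27.1
```

```bash
python3 - <<'E'
from h import *
w=wrist('w4')
from station import imaging
s=imaging.snapshot('scene');np.savez('scene4.npz',**s)
a=cv2.resize(w['color'][90:290,180:330][:,:,::-1],(450,600),interpolation=cv2.INTER_CUBIC);b=cv2.resize(s['color'][140:200,185:220][:,:,::-1],(350,600),interpolation=cv2.INTER_CUBIC)
cv2.imwrite('pics/w5.png',np.hstack([a,b]))
E
```

```text
(no output)
```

View pics/w5.png

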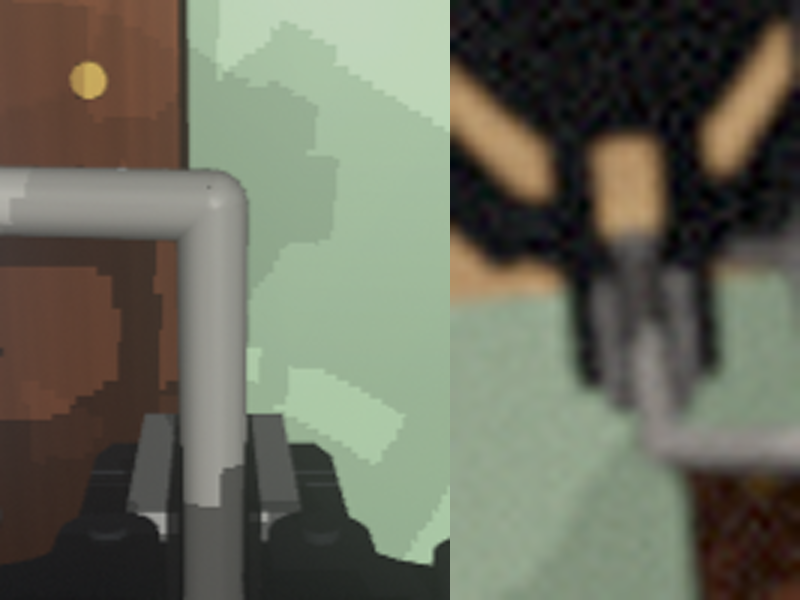

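The views show the bar held between the pads (gap 8.7 mm, 27 N); the real grasp point is about 40 mm behind the TCP. Next I'll work out the arc steps.

```bash
python3 - <<'E'
import numpy as np
a=np.radians(np.linspace(9.5,90,25));y=-155*np.cos(a);z=155*np.sin(a)
print(np.c_[-np.diff(y),-np.diff(z)].round(1).tolist())
E
```

```text
[[-1.8, -8.9], [-2.3, -8.8], [-2.8, -8.6], [-3.3, -8.5], [-3.8, -8.2], [-4.3, -8.0], [-4.7, -7.8], [-5.2, -7.5], [-5.6, -7.1], [-6.0, -6.8], [-6.4, -6.4], [-6.7, -6.1], [-7.1, -5.7], [-7.4, -5.2], [-7.7, -4.8], [-8.0, -4.3], [-8.2, -3.9], [-8.4, -3.4], [-8.6, -2.9], [-8.8, -2.4], [-8.9, -1.8], [-9.0, -1.3], [-9.0, -0.8], [-9.1, -0.3]]
```

Emit:
{"name": "servo_tool", "arguments": {"moves": [[1,0,-1.8,-8.9,0,0,0],[1,0,-2.3,-8.8,0,0,0],[1,0,-2.8,-8.6,0,0,0],[1,0,-3.3,-8.5,0,0,0],[1,0,-3.8,-8.2,0,0,0],[1,0,-4.3,-8.0,0,0,0],[1,0,-4.7,-7.8,0,0,0],[1,0,-5.2,-7.5,0,0,0]]}}

```text
time: 5.85
tool_pos: [0.5658, -0.1218, 0.1867]
tool_rot: [3.14, 0.092, -0.0]
ft_force: [2.2, 1.1, -5.5]
finger_gap: 0.0092
grasp_force: 25.5
```

```bash
python3 - <<'E'
from h import *
from station import telemetry,imaging
goto(telemetry.get_obs(),[.5623,-.096,.189])
s=imaging.snapshot('scene');w=wrist('w6')
a=cv2.resize(w['color'][:,:,::-1],(440,330));b=cv2.resize(s['color'][90:250,150:300][:,:,::-1],(309,330),interpolation=cv2.INTER_CUBIC)
cv2.imwrite('pics/m1.png',np.hstack([a,b]))
E
```

```text
t 5.85 pos [ 0.5658 -0.1218  0.1867] yawx 3.37 z [-0. -0. -1.] gap 0.009174566879627205 f [ 2.2  1.1 -5.5]
shift mm [ -2.  -26.   -2.3]
```

View pics/m1.png

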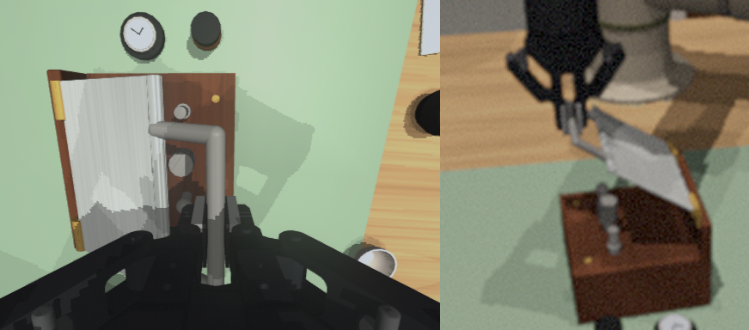

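The cover follows the arc (5.5 N); in the wrist view the middle gauge at (180,163) looks like the thick head. Continuing to upright.

Emit:
{"name": "servo_tool", "arguments": {"moves": [[1,0,-5.6,-7.1,0,0,0],[1,0,-6.0,-6.8,0,0,0],[1,0,-6.4,-6.4,0,0,0],[1,0,-6.7,-6.1,0,0,0],[1,0,-7.1,-5.7,0,0,0],[1,0,-7.4,-5.2,0,0,0],[1,0,-7.7,-4.8,0,0,0],[1,0,-8.0,-4.3,0,0,0]]}}

```text
time: 6.75
tool_pos: [0.5628, -0.0684, 0.235]
tool_rot: [3.136, 0.091, 0.004]
ft_force: [-1.4, -6.5, 5.5]
finger_gap: 0.0087
grasp_force: 25.7
```

Emit:
{"name": "servo_tool", "arguments": {"moves": [[1,0,-8.2,-3.9,0,0,0],[1,0,-8.4,-3.4,0,0,0],[1,0,-8.6,-2.9,0,0,0],[1,0,-8.8,-2.4,0,0,0],[1,0,-8.9,-1.8,0,0,0],[1,0,-9.0,-1.3,0,0,0],[1,0,-9.0,-0.8,0,0,0],[1,0,-9.1,-0.3,0,0,0],[1,0,0,0,0,0,0],[1,0,0,0,0,0,0]]}}

```text
time: 7.75
tool_pos: [0.5584, 0.0036, 0.2507]
tool_rot: [-3.139, -0.094, -0.002]
ft_force: [-3.3, 1.5, 8.0]
finger_gap: 0.0087
grasp_force: 27.0
```

```bash
python3 - <<'E'
from h import *
from station import telemetry,imaging
goto(telemetry.get_obs(),[.5585,.004,.249])
s=imaging.snapshot('scene');t=imaging.snapshot('top');w=wrist('w7');np.savez('scene7.npz',**s);np.savez('top7.npz',**t)
a=cv2.resize(w['color'][:,:,::-1],(400,300));b=cv2.resize(s['color'][70:230,170:330][:,:,::-1],(400,400),interpolation=cv2.INTER_CUBIC)
b2=cv2.resize(s['color'][150:250,190:323][:,:,::-1],(400,300),interpolation=cv2.INTER_CUBIC);
cv2.imwrite('pics/m2.png',np.hstack([np.vstack([a,b2]),np.vstack([b,np.zeros((200,400,3),np.uint8)])]))
E
```

```text
t 7.75 pos [0.5584 0.0036 0.2507] yawx 3.43 z [ 0.001  0.001 -1.   ] gap 0.008678312099308506 f [-3.3  1.5  8. ]
shift mm [ 0.1 -0.3  1.7]
```

View pics/m2.png

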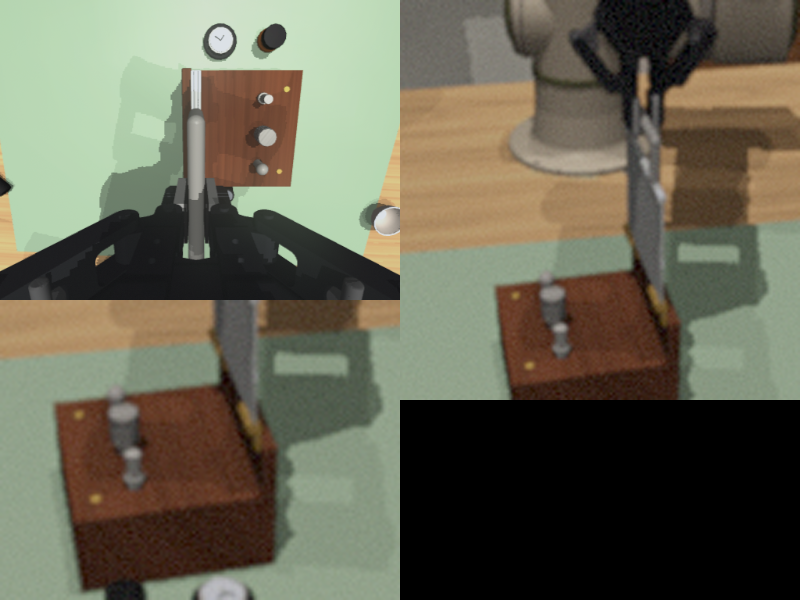

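The cover is upright; the wrist view shows the thick head at the middle bore (≈(339,175) full-scale), slim beyond and ball nearer. Releasing and lifting clear.

Emit:
{"name": "servo_tool", "arguments": {"moves": [[0.3,0,0,0,0,0,0],[0.3,0,0,0,0,0,0],[0.3,0,0,0,0,0,0],[0.3,0,0,-5,0,0,0],[0.3,0,0,-10,0,0,0],[0.3,0,0,-15,0,0,0],[0.3,0,0,-15,0,0,0],[0.3,0,0,-5,0,0,0]]}}

```text
time: 8.7
tool_pos: [0.559, 0.0025, 0.3016]
tool_rot: [3.14, 0.092, 0.005]
ft_force: [-0.1, 0.1, 0.6]
finger_gap: 0.0299
grasp_force: 0.0
```

Emit:
{"name": "servo_tool", "arguments": {"moves": [[0.3,0,20,0,0,0,0],[0.3,0,25,0,0,0,0],[0.3,0,25,0,0,0,0],[0.3,0,20,0,0,0,0],[0.3,0,0,0,0,0,0]]}}

```text
time: 9.2
tool_pos: [0.5637, -0.0892, 0.299]
tool_rot: [3.14, 0.088, -0.001]
ft_force: [-0.8, 1.2, 0.1]
finger_gap: 0.0301
grasp_force: 0.0
```

```bash
python3 - <<'E'
from h import *
from station import telemetry,imaging
goto(telemetry.get_obs(),[.5637,-.087,.061])
s=imaging.snapshot('scene');t=imaging.snapshot('top');w=wrist('w8');np.savez('scene8.npz',**s);np.savez('top8.npz',**t)
for z in(.101,.115):print(z,proj(w,(.5637,-.087,z)),proj(t,(.5637,-.087,z)))
B=lambda x,y,z:[.563+.99824*x-.0593*y,-.0751+.0593*x+.99824*y,z]
for x in(-.045,.045): print('bar',[proj(q,B(x,.080,.290)).round(1).tolist() for q in(s,t)])
for x in(-.075,.075): print('edge',[proj(q,B(x,.080,.251)).round(1).tolist() for q in(s,t)])
f=lambda i,w_,h:cv2.resize(i[:,:,::-1],(w_,h),interpolation=cv2.INTER_CUBIC)
cv2.imwrite('pics/m3.png',np.hstack([f(w['color'][80:230,240:390],260,260),f(s['color'][90:190,220:320],260,260),f(t['color'][130:230,200:300],260,260)]))
E
```

```text
t 9.2 pos [ 0.5637 -0.0892  0.299 ] yawx 3.22 z [-0.001 -0.    -1.   ] gap 0.03011497397327107 f [-0.8  1.2  0.1]
shift mm [  0.3  -2.2 238. ]
0.101 [251.61531819 165.16239377] [286.72360948 201.84747787]
0.115 [251.63058635 167.28516562] [287.16400535 200.83643119]
bar [[263.8, 108.7], [248.5, 203.0]]
bar [[272.5, 125.3], [252.0, 161.5]]
edge [[261.3, 118.7], [247.6, 219.9]]
edge [[275.5, 147.8], [253.2, 153.6]]
```

View pics/m3.png

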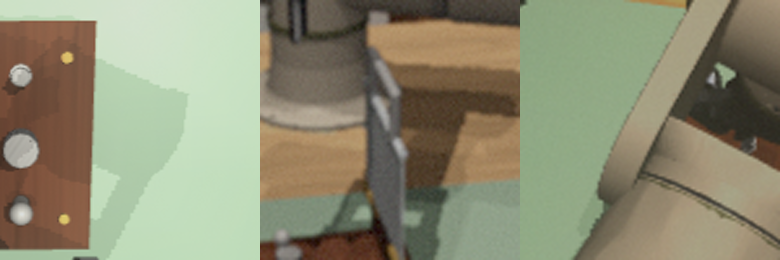

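The wrist view puts the head top at about (251.5,166.5); predicted (251.6,167.3), so bore 0 at (0.5637,-0.087) holds. In the scene view the cover's corner (≈(275.8,147.7)) and bar (≈(272.7,125)) sit where upright predicts. Descending partway with more opening, then rechecking.

Emit:
{"name": "servo_tool", "arguments": {"moves": [[0,0,-1,15,0,0,0],[0,0,-0.5,20,0,0,0],[0,0,0,25,0,0,0],[0,0,0,25,0,0,0],[0,0,0,25,0,0,0],[0,0,0,25,0,0,0],[0,0,0,20,0,0,0],[0,0,0,15,0,0,0],[0,0,0,0,0,0,0],[0,0,0,0,0,0,0]]}}

```text
time: 10.35
tool_pos: [0.564, -0.0852, 0.1301]
tool_rot: [3.14, 0.094, 0.001]
ft_force: [1.2, 0.1, 0.4]
finger_gap: 0.0424
grasp_force: 0.0
```

```bash
cat >> h.py <<'E'
def cover(ref='scene8',pad=3):
    "shift in px of the cover's upper corner patch in the scene view against ref"
    from station import imaging
    a=load(ref)['color'];b=imaging.snapshot('scene')['color']
    T=a[138:172,266:280];m=cv2.matchTemplate(b[138-pad:172+pad,266-pad:280+pad],T,cv2.TM_CCOEFF_NORMED)
    _,v,_,l=cv2.minMaxLoc(m);print('cover shift',l[0]-pad,l[1]-pad,'corr',round(v,3));return b
E
python3 - <<'E'
from h import *
from station import telemetry
o=telemetry.get_obs();goto(o,[.5637,-.087,.064]);print(np.round(o['joint_efforts'],1))
w=wrist('w9');cover()
hsv=cv2.cvtColor(w['color'],cv2.COLOR_RGB2HSV);u,v=proj(w,(.5637,-.087,.115));print('pred head',u,v)
p=w['color'][int(v)-50:int(v)+50,200:310];g=cv2.medianBlur(cv2.cvtColor(p,cv2.COLOR_RGB2GRAY),3)
m=((hsv[int(v)-50:int(v)+50,200:310,1]<60)&(g>90)).astype('uint8')
n,_,st,c=cv2.connectedComponentsWithStats(m)
for i in range(1,n):
    if st[i,4]>100: print(st[i],c[i]+[200,int(v)-50])
E
```

```text
t 10.35 pos [ 0.564  -0.0852  0.1301] yawx 3.42 z [ 0.001 -0.    -1.   ] gap 0.042362202273226235 f [1.2 0.1 0.4]
shift mm [-0.5  1.8 66.1]
[  0.  -45.9 -23.7   0.   -0.    0. ]
cover shift 0 0 corr 0.923
pred head 254.92931909022326 216.85378538571655
[  37   29   38   39 1082] [255.56284658 214.53604436]
[101  64   9  21 112] [306.26785714 237.23214286]
```

Emit:
{"name": "servo_tool", "arguments": {"moves": [[0,0.5,1,12,0,0,0],[0,0.5,1,14,0,0,0],[0,0,0,12,0,0,0],[0,0,0,10,0,0,0],[0,0,0,7,0,0,0],[0,0,0,5,0,0,0],[0,0,0,4,0,0,0],[0,0,0,0,0,0,0]]}}

```text
time: 11.25
tool_pos: [0.5647, -0.0876, 0.0651]
tool_rot: [-3.14, -0.092, 0.001]
ft_force: [0.1, -0.5, -0.3]
finger_gap: 0.043
grasp_force: 0.0
```

```bash
python3 - <<'E'
from h import *
from station import telemetry
o=telemetry.get_obs();goto(o,[.5642,-.0872,.064]);print(np.round(o['joint_efforts'],1))
w=wrist('w10');cover()
print('head top pred',proj(w,(.5642,-.0872,.115)))
hsv=cv2.cvtColor(w['color'],cv2.COLOR_RGB2HSV)
m=((hsv[200:330,180:330,1]<60)&(hsv[200:330,180:330,2]>95)).astype('uint8')
n,_,st,c=cv2.connectedComponentsWithStats(m)
for i in range(1,n):
    if st[i,4]>80: print(st[i],c[i]+[180,200])
E
```

```text
t 11.25 pos [ 0.5647 -0.0876  0.0651] yawx 3.37 z [-0.  0. -1.] gap 0.042969263846014065 f [ 0.1 -0.5 -0.3]
shift mm [-0.5 -0.5  1.1]
[ -0.  -48.4 -22.5   0.   -0.1   0. ]
cover shift 0 0 corr 0.912
head top pred [251.40016137 268.37558938]
[  0  30  22  43 398] [188.89949749 249.02763819]
[121  30  22  43 362] [312.24861878 248.11325967]
[  45   40   54   52 2144] [251.83535448 265.75186567]
```

```bash
python3 - <<'E'
from h import *
for n,px,x,y in (('w2',(251.3,228),.5676,-.1502),('w4',(252,228.3),.5675,-.1487),('w10',(250.6,230),.5647,-.0876)):
    w=load(n)
    for dx in (0,.011):
        zs=np.linspace(.03,.25,2000);v=np.array([proj(w,(x+dx,y,z))[1] for z in zs])
        print(n,dx,zs[np.argmin(abs(v-px[1]))].round(4))
E
```

```text
w2 0 0.157
w2 0.011 0.1847
w4 0 0.1252
w4 0.011 0.1528
w10 0 0.0729
w10 0.011 0.1001
```

Tips are at about z 0.099 now, overlapping only the top 15 mm of the head. I'll go 9 mm lower gently, then close.

Emit:
{"name": "servo_tool", "arguments": {"moves": [[0,0,0,2,0,0,0],[0,0,0,2,0,0,0],[0,0,0,2,0,0,0],[0,0,0,2,0,0,0],[0,0,0,1,0,0,0],[0,0,0,0,0,0,0]]}}

```text
time: 11.95
tool_pos: [0.5648, -0.0876, 0.0562]
tool_rot: [-3.14, -0.092, 0.0]
ft_force: [-0.4, -0.4, 0.9]
finger_gap: 0.0429
grasp_force: 0.0
```

Emit:
{"name": "servo_tool", "arguments": {"moves": [[1,0,0,0,0,0,0],[1,0,0,0,0,0,0],[1,0,0,0,0,0,0],[1,0,0,0,0,0,0],[1,0,0,0,0,0,0],[1,0,0,0,0,0,0]], "squeeze": 30}}

```text
time: 12.55
tool_pos: [0.565, -0.0877, 0.0566]
tool_rot: [3.14, 0.092, 0.001]
ft_force: [-0.1, -0.5, 2.2]
finger_gap: 0.023
grasp_force: 29.5
```

Head gripped (gap 23 mm, negligible side force). Drawing up slowly.

Emit:
{"name": "servo_tool", "arguments": {"moves": [[1,0,0,-1,0,0,0],[1,0,0,-1.5,0,0,0],[1,0,0,-1.5,0,0,0],[1,0,0,-1.5,0,0,0],[1,0,0,-1.5,0,0,0],[1,0,0,-1.5,0,0,0],[1,0,0,-1.5,0,0,0],[1,0,0,0,0,0,0]]}}

```text
time: 13.35
tool_pos: [0.565, -0.0877, 0.0666]
tool_rot: [3.14, 0.092, 0.001]
ft_force: [0.6, 0.4, -2.0]
finger_gap: 0.0233
grasp_force: 29.4
```

Emit:
{"name": "servo_tool", "arguments": {"moves": [[1,0,0,-2,0,0,0],[1,0,0,-2,0,0,0],[1,0,0,-2,0,0,0],[1,0,0,-2,0,0,0],[1,0,0,-2,0,0,0],[1,0,0,-2,0,0,0],[1,0,0,-2,0,0,0],[1,0,0,-2,0,0,0],[1,0,0,-2,0,0,0],[1,0,0,-2,0,0,0]]}}

```text
time: 14.35
tool_pos: [0.5648, -0.0877, 0.0866]
tool_rot: [-3.14, -0.092, 0.0]
ft_force: [0.5, -0.3, -2.0]
finger_gap: 0.0234
grasp_force: 29.4
```

Emit:
{"name": "servo_tool", "arguments": {"moves": [[1,0,0,0,0,0,0],[1,0,0,0,0,0,0],[1,0,0,0,0,0,0]]}}

```text
time: 14.65
tool_pos: [0.5648, -0.0876, 0.0863]
tool_rot: [-3.14, -0.092, 0.0]
ft_force: [-0.5, -0.4, -1.0]
finger_gap: 0.0229
grasp_force: 29.4
```

```bash
python3 - <<'E'
from h import *
from station import telemetry,imaging
o=telemetry.get_obs();goto(o,[.565,-.0877,.0866]);print(o['grasp_force'],np.round(o['moment'],2))
w=wrist('w11');b=cover();s=imaging.snapshot('scene')
for p in (.115,.145): print(p,proj(w,(.5642,-.0872,p)),proj(s,(.5642,-.0872,p)))
hsv=cv2.cvtColor(w['color'],cv2.COLOR_RGB2HSV)
m=((hsv[200:330,180:330,1]<60)&(hsv[200:330,180:330,2]>95)).astype('uint8')
n,_,st,c=cv2.connectedComponentsWithStats(m)
for i in range(1,n):
    if st[i,4]>80: print(st[i],c[i]+[180,200])
# scene column through shank: below head (z .117) down to block (z .075)
r=load('scene8')['color']
for z in np.arange(.06,.16,.006):
    u,v=proj(s,(.5642,-.0872,z)).round().astype(int); print(round(z,3),u,v,s['color'][v,u-5:u+6].mean(1).astype(int) if 0 else s['color'][v,u-6:u+7].mean(1).astype(int), r[v,u].astype(int))
E
```

```text
t 14.65 pos [ 0.5648 -0.0876  0.0863] yawx 3.37 z [-0.  0. -1.] gap 0.022855013870850413 f [-0.5 -0.4 -1. ]
shift mm [ 0.2  0.1 -0.3]
29.438582360744476 [ 0.02  0.03 -0.05]
cover shift 0 0 corr 0.911
0.115 [251.35547321 247.00872049] [231.39293351 186.00992299]
0.145 [251.41497864 279.41051934] [230.75048566 175.78742354]
[ 69  10  16  23 186] [254.62903226 218.97311828]
[ 25  29  18  42 361] [213.58171745 246.76731302]
[100  29  18  42 353] [288.13314448 246.2266289 ]
[  43   48   56   79 2781] [251.44983819 281.76914779]
0.06 233 204 [51 53 53 46 59 83 89 95 87 70 54 45 42] [91 83 80]
0.066 232 202 [ 49  48  49  56  66  82 100 117 113 104  84  57  54] [107 104  98]
0.072 232 200 [ 50  46  40  66  85 103 122 128 118 112  87  60  53] [116 114 108]
0.078 232 198 [38 20 41 70 98 99 89 76 55 45 29 21 38] [78 73 73]
0.084 232 196 [24 24 43 71 99 96 95 65 45 27 35 24 17] [75 74 70]
0.09 232 194 [32 25 38 73 92 92 85 62 40 34 19 26 27] [78 75 73]
0.096 232 192 [38 35 41 76 92 85 68 57 36 29 26 21 34] [75 72 71]
0.102 232 190 [44 53 60 65 75 72 74 53 26 21 17 22 18] [95 88 90]
0.108 232 188 [76 67 75 76 80 76 71 66 54 35 41 67 64] [130 126 121]
0.114 231 186 [87 71 60 73 76 65 78 71 73 59 43 58 77] [135 131 126]
0.12 231 184 [82 62 62 78 76 76 83 72 69 60 35 53 83] [101  91  82]
0.126 231 182 [79 62 61 71 83 82 88 75 69 60 44 59 81] [79 67 64]
0.132 231 180 [ 79  59  74  91 101  98  91  80  69  57  46  61  82] [119 125 111]
0.138 231 178 [ 55  68  94 110 117 120 126 116  97  74  59  64  92] [128 140 123]
0.144 231 176 [58 73 73 66 65 72 71 73 66 58 47 71 80] [126 143 121]
0.15 231 174 [111 130 128 117 110 110 112 111 119  94  43  17  12] [126 141 120]
0.156 231 172 [101 127 135 135 133 133 135 138 135 106  60  22  23] [126 141 120]
```

The gauge rose with the grip: the head is unmoved in the wrist view, and the narrow shank shows between block and head in the scene. TCP rise is about 29.8 mm and the cover hasn't shifted.

```bash
python3 -c "
from station import order
print(order.hand_in())"
```

```text
the job is handed in; nothing more can be done
None
```

The job is handed in: the cover stands upright to within about a degree, and the thick-headed gauge is drawn about 30 mm up and still gripped; I didn't touch the other two gauges or the other things on the bench.

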